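# Third hand at the microscope repair fixture: press the stage plate to the sprung fence

## Task

On the gauge console press the green key fully down to wake the force gauge, then the yellow key to zero it, and never press the red key. Then take the black microscope stage plate by its upright rib, lay it flat on the bed of the fixture, centred between the two blue lines with its white-striped front edge flush against the steel fence, and push the sprung fence back until its pointers stand in the middle of the green band, never into the red. Finish while still holding the plate there with that steady push, so that a colleague can screw it down; do not let go, and leave the other things on the bench where they are.

Things in the scene. Friction and masses are not known exactly. Their poses are not given: they have to be found in the camera images.
- green_key (a joint): green spring key, travel 0 (up) to 0.006 m (fully down, 5 N, starts to move at 1.5 N); counts as pressed beyond 0.0045
- yellow_key (a joint): yellow spring key, same kind and values as the green key
- red_key (a joint): red spring key, same kind; must stay unpressed (below 0.003)
- green_key_top (a point): centre of the green key's round top face, 26 mm wide, 52 mm above the bench when up. The three keys stand in a row 55 mm apart, in any order, each in a black collar 44 mm wide whose rim is 10 mm below the key's top, on a fixed white console 85 x 180 x 30 mm
- yellow_key_top (a point): centre of the yellow key's round top face, as for the green key
- red_key_top (a point): centre of the red key's round top face, as for the green key
- plate: loose black stage plate, 100 (x) x 90 (y) x 10 mm, 0.25 to 0.42 kg, starting flat on the bench; origin at the centre of its underside, z up, x towards its front edge, which points away from the robot to within 30 degrees. An upright bare-aluminium rib stands on it (see point plate_rib); a 32 mm round hole lies at x = +22 mm
- plate_front (a point): middle of the plate's front edge face, at (50, 0, 5) mm in the plate's frame; a white stripe on the plate's top runs beside this edge
- plate_rib (a point): middle of the rib's top, at (-22, 0, 46) mm in the plate's frame. The rib is 12 mm thick (x), 50 mm long (y) and rises from the plate's top at z = 10 mm to z = 46 mm: grip it across its thickness from above
- fixture: fixed fixture; origin at bench height under the working area, x towards the fence (away from the robot to within 15 degrees), z up. Aluminium bed 150 mm wide (y), x = -85 to 114 mm, top at z = 12 mm; blue lines at y = -49 and 49 mm, 3 mm wide. A blue block (x = 94 to 114 mm) rises to z = 42 mm, blue cheeks with the scales (|y| = 61 to 75 mm, x = 52 to 94 mm) to z = 31 mm
- fence_face (a point): middle of the front face of the steel fence bar across the bed, 20 mm above the bench; x as the fixture's x (out of the back of the face, away from the robot). The bar is 116 mm long (y), 12 mm thick (x), from z = 14 to 40 mm. At rest its face lies at x = 55 mm in the fixture's frame; pushed, it slides along the fixture's +x on a spring
- gauge (a joint): how far the sprung fence is pushed back, 0 (rest) to 0.025 m (end stop). Spring: 4 N to start, plus 0.8 N for each mm, so 12 N at 10 mm. Black pointers at the fence's ends show it on the scales: white 0 to 7 mm, green 7 to 13 mm (9.6 to 14.4 N), yellow 13 to 19 mm, red 19 to 25 mm
- objective: bystander: steel microscope objective standing up, 27 mm wide, 46 mm high; origin under its centre
- eyepiece: bystander: black eyepiece standing up, 36 mm wide, 50 mm high; origin under its centre
- driver: bystander: blue-handled screwdriver, 160 mm long, lying on the bench near the robot
- screw_cup: bystander: small steel cup, 56 mm wide, 30 mm high; origin under its centre
- petri: bystander: shallow clear dish, 90 mm wide, 16 mm high; origin under its centre
- amber: bystander: amber bottle, 48 mm wide, 110 mm high; origin under its centre
- slide_box: bystander: blue slide box 90 x 160 x 34 mm; origin under its centre
Things that resemble listed ones, but are neither listed nor needed, are in the scene too. What is meant by the plate is not orange or pink, and is the larger of those in its own colour.

How it is judged:
By the outcome, as a careful person would: the job done as asked, in the order asked, and still so for the second after the job is handed in, while the arm keeps its last pose, push and grip.
It also fails if it takes over 72 s, if anything falls off the work surface, if the arm or the gripper's body presses on something with over 40 N, if the wrist force passes 120 N, or if a joint passes its speed limit or range.

## Robot

A 7-joint arm with a two-finger parallel gripper is mounted at the origin on the work surface. World frame = base frame: x ahead of the robot, y to its left, z up, the work surface at z = 0. Lengths are in m, angles in degrees, forces in N, time in s.
With the tool pointing down it reaches from about 0.425 to 0.875 m from the base axis. Payload 4.7 kg.
Tool frame: the origin (TCP) lies at the very end of the fingers, on their centre line; the grasp point (between the pads) lies behind it (env.pinch_z is the z of the grasp point in the tool frame, in m); z points along the fingers, y is the direction in which the jaws open and shut (so a half turn about z gives the same grasp; the last joint's range is limited). The gripper opens to 87 mm and grips with 3 to 60 N. Pads are 19 mm wide; open, the fingers measure 117 mm over their backs; the gripper's body (75 mm by 190 mm) begins 51 mm behind the grasp point.
Start: joints at [69.677, 18.392, -4.016, 83.108, 1.295, 78.541, -3.26], TCP at [0.234, -0.606, 0.223] pointing down, gripper open.
Joint ranges: [-163.93, 163.93], [-17.29, 119.83], [-79.2, 71.16], [3.27, 140.29], [-89.18, 269.18], [5.43, 117.66], [-154.24, 154.24]. Speed limits (degrees/s): [147.25, 147.25, 180, 180, 180, 180, 180].

## Interface

Orientations are given as [roll, pitch, yaw] about the fixed x, y, z axes, in that order (R = Rz(yaw) Ry(pitch) Rx(roll)).
In Python, from cell import readout, read_camera, env gives the robot as it stands. The module is installed in compiled form; this text tells all that it offers.
- The arm moves only by the tool servo_tool, never from a script. Its argument "plan" is a list that holds one entry, the list of rows, each a list of 5 numbers: the finger opening in m, from 0 to 0.087, then the shift along the tool's x, y, z in m, then the turn about the tool's z in rad. In form: [[[jaw, x, y, z, yaw], ...]]. A call has 1 to 12 rows; each row is the pose to reach, as a shift and turn from the pose measured when the call began, along the tool's axes at that moment; what a row does not reach only later rows make up. A row lasts 1/12 s, in which the tool goes at most 41.7 mm and 7.16 degrees, less where a joint would pass 70% of its speed; a pose out of reach is approached as far as the arm can. A call with a gripper value outside its range is refused whole. The fingers move at their own pace and stop on an object; "force" is the grip in N (left out, the last holds). Time passes only in rows, so rows that repeat a pose let the fingers close. It gives the time, the measured TCP pose, the force and the opening at its end, in the units of the state.
- readout.get_obs(): the state, without advancing time (a new reading comes with each control period).
- read_camera(name): name is "scene" or "top"; returns a dict with "image" (400x640x3 uint8, red, green, blue), "range_z" (400x640 float32, m along the optical axis (not along the pixel's ray), 0 where there is no reading), "mtx" (3x3 intrinsics, pixels), "camera_from_world" (4x4, takes a point from world to camera coordinates). Camera axes: x right, y up, looking along -z (the intrinsics and any distortion apply to the point x, -y, -z); pixel columns grow to the right and rows downward; lengths in m; the calibration is good to about 2 mm. A picture is of the moment at which its call begins.
- env.sign_off(): hands the job in, once; it reports no verdict.
The state is a dict: "time_s": time; "qpos": joint angles; "joint_velocities": joint speeds; "effort": joint torques, N m; "tool_pos": TCP position; "tool_rot": TCP orientation; "force": force on the tool from outside, world axes, zero at the start; "wrist_torque": the same for the moment, N m; "grip_width": finger opening in m.
Only numpy, scipy, OpenCV 4.12 (cv2) and the standard library are available. Lean on these libraries where they do the work, as an engineer would, in place of code of your own. Each camera call takes 0.05 s, during which the arm holds its last target. There are 200 camera calls.

## Working session

There is one attempt and no reset: what is moved stays moved. The work goes in short steps, Python scripts to look and compute and a tool call to move; the robot and the scene stay as the last step left them, time stands still between calls to the robot, and variables do not carry over. Pictures are saved under pics/ and viewed, about 8 in all and at most 12, crops included, and the job is handed in when it is done.

Besides the shell and the picture viewer there is one more tool, called after "Emit:" by a JSON object that holds its "op" and its "data", one argument or row to a line. servo_tool: Moves the arm, as the interface text tells. Its arguments: {"type":"object","properties":{"plan":{"type":"array"},"force":{"type":"number"}},"required":["plan"]}

```bash
mkdir -p pics; cat > h.py <<'E'
import numpy as np, cv2
from cell import readout, read_camera, env
def grab(n):
    c=read_camera(n); return c
def save(img,f,s=1):
    cv2.imwrite('pics/'+f,cv2.cvtColor(cv2.resize(img,None,fx=s,fy=s,interpolation=cv2.INTER_CUBIC),cv2.COLOR_RGB2BGR))
def ray(c,u,v):
    K=c['mtx'];T=np.linalg.inv(c['camera_from_world'])
    d=np.array([(u-K[0,2])/K[0,0],-(v-K[1,2])/K[1,1],-1.])
    return T[:3,3],T[:3,:3]@d
def onplane(c,u,v,z):
    o,d=ray(c,u,v); return o+d*(z-o[2])/d[2]
def cloud(c):
    K=c['mtx'];r=c['range_z'];v,u=np.mgrid[:400,:640]
    T=np.linalg.inv(c['camera_from_world'])
    P=np.stack([(u-K[0,2])/K[0,0]*r,-(v-K[1,2])/K[1,1]*r,-r],-1)
    return P@T[:3,:3].T+T[:3,3]
def proj(c,p):
    T=c['camera_from_world'];q=T[:3,:3]@np.asarray(p)+T[:3,3];K=c['mtx']
    return K[0,0]*q[0]/-q[2]+K[0,2],K[1,1]*-q[1]/-q[2]+K[1,2]
E
python3 - <<'E'
from h import *
a=grab('scene');b=grab('top')
save(a['image'],'s0.png',1.25);save(b['image'],'t0.png',1.25)
for c in(a,b): print(c['mtx'],np.linalg.inv(c['camera_from_world']).round(3), c.keys())
print(readout.get_obs(),env.pinch_z)
E
```

```text
[[374.10338804   0.         321.50230393]
 [  0.         374.10338804 199.10556187]
 [  0.           0.           1.        ]] [[ 0.897 -0.253  0.362  0.955]
 [ 0.441  0.545 -0.713 -0.778]
 [-0.017  0.799  0.6    0.734]
 [ 0.     0.     0.     1.   ]] dict_keys(['image', 'range_z', 'mtx', 'camera_from_world'])
[[402.57059125   0.         319.50220823]
 [  0.         402.57059125 199.09465827]
 [  0.           0.           1.        ]] [[ 0.006  0.993 -0.116  0.372]
 [-1.     0.005 -0.005  0.027]
 [-0.004  0.116  0.993  1.22 ]
 [ 0.     0.     0.     1.   ]] dict_keys(['image', 'range_z', 'mtx', 'camera_from_world'])
{'time_s': 0.1, 'qpos': array([69.67587193, 18.43615868, -4.01358224, 83.16999705,  1.29823137,
       78.54110027, -3.25940452]), 'joint_velocities': array([ 0.05636195, -0.07860736, -0.0188139 , -0.13800764,  0.0053594 ,
       -0.02250206,  0.08849012]), 'effort': array([-1.29341159e-03, -4.92573988e+01, -4.05934202e-01, -3.13398564e+01,
       -6.40014955e-02,  3.94383667e-02,  8.34833600e-05]), 'tool_pos': array([ 0.23406598, -0.60584342,  0.22153712]), 'tool_rot': array([-1.79898151e+02,  9.34143386e-03,  2.11331677e+01]), 'force': array([ 0.67880208, -0.04484418, -0.85111172]), 'wrist_torque': array([-0.06205179,  0.0416886 ,  0.01999398]), 'grip_width': 0.08688612056755592} -0.0187
```

View pics/s0.png

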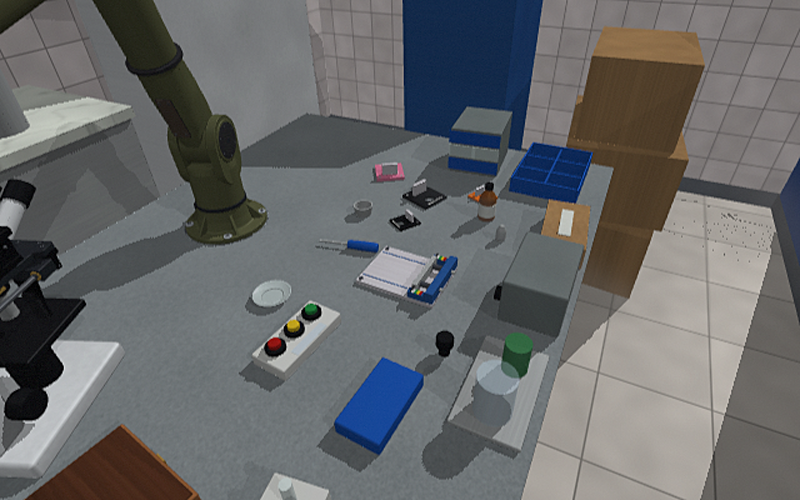

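View pics/t0.png

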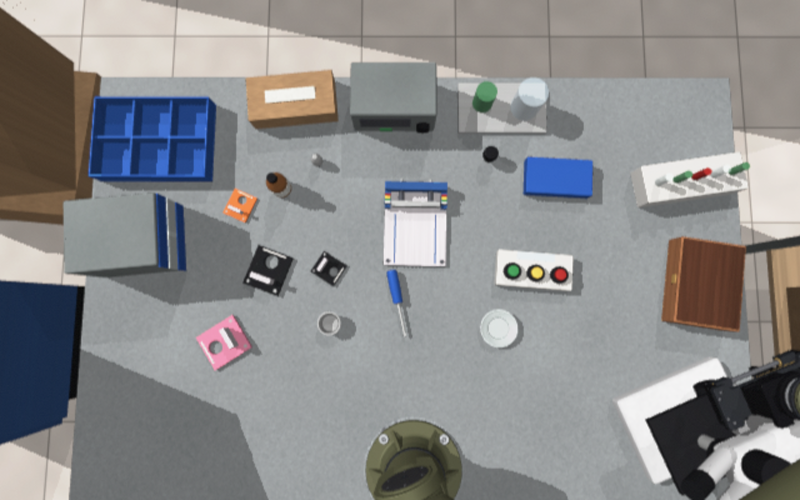

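Scene (1.25x px): console at (295,335) with green (311,311), yellow (293,327), red (275,346).

Top (1.25x px): green (513,271), yellow (537,272), red (560,274), fixture (416,225).

Things that could be taken for the plate (top view, 1.25x px):
- large black (269,270)
- small black (330,268)
- orange (241,204)
- pink (223,342)

I choose the large black one.

```bash
cat > meas.py <<'E'
from h import *
def comps(m,amin):
    n,l,s,ce=cv2.connectedComponentsWithStats(m.astype(np.uint8)); return [(ce[i],s[i],l==i) for i in range(1,n) if s[i][4]>=amin]
E
python3 - <<'E'
from meas import *
b=grab('top');a=grab('scene')
for nm,c in(('top',b),('scene',a)):
    hsv=cv2.cvtColor(c['image'],cv2.COLOR_RGB2HSV);P=cloud(c)
    H,S,V=hsv[...,0].astype(int),hsv[...,1],hsv[...,2]
    box=(P[...,0]>.3)&(P[...,0]<.85)&(P[...,1]<0)&(P[...,1]>-.5)&(P[...,2]>.035)&(P[...,2]<.075)
    for k,m in(('green',(H>45)&(H<85)),('yellow',(H>20)&(H<35)),('red',(H<8)|(H>172))):
        for ce,s,l in comps(m&(S>130)&(V>60)&box,8): print(nm,k,ce.round(1),s,onplane(c,*ce,.052).round(4),np.median(P[l],0).round(4))
    # dark plate
    box=(P[...,0]>.4)&(P[...,0]<.8)&(P[...,1]<.5)&(P[...,1]>.05)&(P[...,2]<.06)
    for ce,s,l in comps((V<60)&box,60):
        print(nm,'dark',ce.round(1),s,np.median(P[l],0).round(4))
        if nm=='top': print(np.array(cv2.boxPoints(cv2.minAreaRect(np.argwhere(l)[:,::-1].astype(np.float32)))).round(1).tolist())
im=b['image']
s1=cv2.resize(im[180:250,180:290],None,fx=5,fy=5,interpolation=cv2.INTER_CUBIC)
s2=cv2.resize(im[135:220,300:365],(0,0),fx=350/85,fy=350/85,interpolation=cv2.INTER_CUBIC)
save(np.hstack([s1[:350],s2[:350,:250]]),'crop1.png')
E
```

```text
top green [410.2 216.2] [406 212   9   9  63] [ 0.4596 -0.2305  0.052 ] [ 0.4601 -0.2304  0.0515]
top yellow [429.2 217.7] [425 213  10  10  79] [ 0.4556 -0.2856  0.052 ] [ 0.455  -0.2856  0.0507]
top red [448.  219.3] [443 215  11  10  81] [ 0.451  -0.3398  0.052 ] [ 0.4519 -0.34    0.0509]
top dark [214.4 216.7] [195 197  39  39 614] [0.4601 0.3525 0.0092]
[[194.0, 225.60000610351562], [205.1999969482422, 195.89999389648438], [233.60000610351562, 206.60000610351562], [222.5, 236.3000030517578]]
top dark [263.5 214.9] [252 203  25  25 195] [0.4674 0.2035 0.006 ]
[[251.1999969482422, 217.8000030517578], [261.29998779296875, 202.5], [276.29998779296875, 212.5], [266.20001220703125, 227.8000030517578]]
scene green [248.3 246.8] [244 243  10   8  65] [ 0.4621 -0.234   0.052 ] [ 0.4616 -0.2337  0.0515]
scene yellow [234.2 260.3] [229 256  11  10  84] [ 0.4583 -0.2891  0.052 ] [ 0.4571 -0.2877  0.0511]
scene red [219.1 274.5] [214 270  11  10  90] [ 0.4536 -0.343   0.052 ] [ 0.4522 -0.3424  0.0514]
scene dark [339.2 158.2] [322 150  35  18 282] [0.4668 0.3398 0.0096]
scene dark [323.3 177.8] [312 172  25  13 156] [0.4695 0.2034 0.0063]
```

View pics/crop1.png

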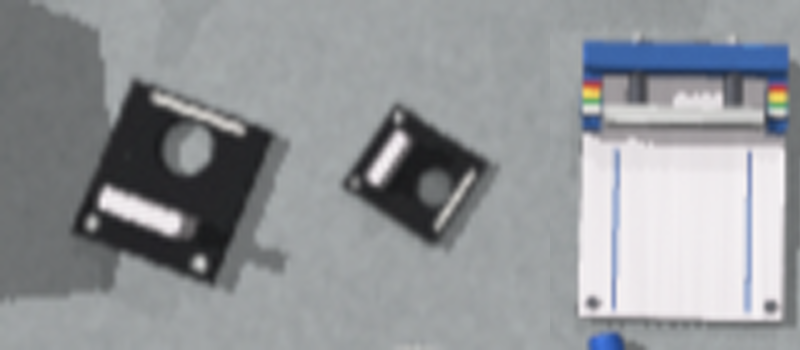

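Crop: left is the large black plate (rib at (145,212), white stripe on the far edge at (198,112)), the small black look-alike is at (425,175), and the fixture is at right with its blue lines and fence clear. The choice stands. Now the plate and fixture poses.

```bash
cat >> meas.py <<'E'
def tool(p,yaw=None,obs=None):
    """shift in tool axes from present pose to world p, and turn (rad)"""
    from scipy.spatial.transform import Rotation as R
    o=obs or readout.get_obs(); M=R.from_euler('xyz',o['tool_rot'],degrees=True)
    d=M.inv().apply(np.asarray(p)-o['tool_pos'])
    t=0 if yaw is None else -np.radians((yaw-o['tool_rot'][2]+180)%360-180)
    return d.round(4),round(t,3)
def rect(c,m,z):
    pts=np.argwhere(m)[:,::-1].astype(float)
    w=np.array([onplane(c,u,v,z)[:2] for u,v in pts])
    r=cv2.minAreaRect((w*1000).astype(np.float32)); mean=w.mean(0)
    e=np.linalg.eigh(np.cov(w.T))[1][:,1]
    return mean.round(4),np.degrees(np.arctan2(e[1],e[0])).round(1),[np.round(x,1) for x in r]
E
python3 - <<'E'
from meas import *
for nm in('top','scene'):
    c=grab(nm);hsv=cv2.cvtColor(c['image'],cv2.COLOR_RGB2HSV);P=cloud(c)
    H,S,V=hsv[...,0].astype(int),hsv[...,1],hsv[...,2]
    near=np.hypot(P[...,0]-.465,P[...,1]-.345)<.075
    print(nm,'plate all',rect(c,near&(P[...,2]>.005)&(P[...,2]<.016)|near&(V<60)&(P[...,2]<.016),.01))
    for ce,s,l in comps(near&(V>170)&(S<60),6): print(' bright',ce.round(1),s[4],np.median(P[l][:,2]).round(3),'z10',rect(c,l,.010),'z46',rect(c,l,.046))
    fx=(P[...,0]>.4)&(P[...,0]<.75)&(abs(P[...,1]+.0)<.12)
    for ce,s,l in comps(fx&(H>100)&(H<125)&(S>90)&(P[...,2]<.016)&(P[...,2]>.005),15): print(' blue low',ce.round(1),s[4],'z12',rect(c,l,.012))
    for ce,s,l in comps(fx&(P[...,2]>.005)&(P[...,2]<.016),200): print(' bed',s,rect(c,l,.012))
    for ce,s,l in comps(fx&(H>100)&(H<125)&(S>90)&(P[...,2]>.036)&(P[...,2]<.05),15): print(' block',ce.round(1),s[4],rect(c,l,.042))
    for ce,s,l in comps(fx&(S<90)&(P[...,2]>.034)&(P[...,2]<.046),15): print(' fence',ce.round(1),s[4],rect(c,l,.040))
print(tool([.461,-.232,.1]))
print(readout.get_obs()['time_s'])
E
```

```text
top plate all (array([0.4594, 0.3506]), np.float64(168.0), [array([464.8, 348.8]), array([ 92.1, 111.3]), np.float64(69.6)])
 bright [218.7 201.9] 26 0.009 z10 (array([0.5029, 0.3381]), np.float64(69.2), [array([502.7, 337.2]), array([52.3,  4.2]), np.float64(69.9)]) z46 (array([0.499 , 0.3288]), np.float64(69.2), [array([498.8, 328. ]), array([50.7,  4.1]), np.float64(69.9)])
 bright [207.6 221.8] 68 0.045 z10 (array([0.4427, 0.3696]), np.float64(70.1), [array([442.7, 369.5]), array([49.2, 12.2]), np.float64(70.0)]) z46 (array([0.4405, 0.3594]), np.float64(70.1), [array([440.5, 359.4]), array([47.7, 11.8]), np.float64(70.0)])
 bed [ 307  154   50   59 2248] (array([ 0.5446, -0.0045]), np.float64(125.0), [array([563. ,  -3.2]), array([178. , 149.1]), np.float64(0.3)])
 block [332.8 148.6] 333 (array([ 0.6614, -0.0059]), np.float64(88.7), [array([661.2,  -4.9]), array([146.9,  20.4]), np.float64(88.8)])
 fence [332.  162.8] 170 (array([ 0.6188, -0.0037]), np.float64(88.8), [array([621.2,  -2.1]), array([ 18.2, 116.3]), np.float64(0.3)])
scene plate all (array([0.4666, 0.3412]), np.flo
[... 236 characters left out ...]
.4408, 0.3627]), np.float64(67.6), [array([441.2, 359.6]), array([43.2,  8.1]), np.float64(70.3)])
 blue low [292.9 199.5] 40 z12 (array([0.4374, 0.0391]), np.float64(-163.7), [array([434.6,  37.7]), array([65.5, 16. ]), np.float64(24.9)])
 bed [ 285  197   69   50 1441] (array([ 0.545 , -0.0137]), np.float64(126.0), [array([574.9,  -7.4]), array([157.5, 201.4]), np.float64(89.0)])
 block [352.4 221.2] 265 (array([ 0.6641, -0.0119]), np.float64(89.2), [array([664.1,  -8.2]), array([153.6,  21.6]), np.float64(89.1)])
 fence [339. 217.] 138 (array([ 0.6212, -0.009 ]), np.float64(89.1), [array([621.4,  -6. ]), array([142.2,  15.2]), np.float64(89.4)])
(array([ 0.3464, -0.2672,  0.1224]), 0)
0.3
```

Emit:
{"op": "servo_tool", "data": {
  "plan": [
    [[0,0.035,-0.027,0,-0.07],[0,0.07,-0.054,0.01,-0.14],[0,0.105,-0.081,0.02,-0.21],[0,0.14,-0.108,0.03,-0.28],[0,0.175,-0.135,0.04,-0.35],[0,0.21,-0.162,0.06,-0.42],[0,0.245,-0.189,0.08,-0.5],[0,0.28,-0.216,0.1,-0.58],[0,0.315,-0.243,0.12,-0.66],[0,0.346,-0.267,0.13,-0.7],[0,0.346,-0.267,0.135,-0.7],[0,0.346,-0.267,0.135,-0.7]]
  ],
  "force": 20
}}

```text
time_s: 1.3
tool_pos: [0.4628, -0.2233, 0.0849]
tool_rot: [-179.7, -0.3, 61.8]
force: [0.1, 0.7, -0.0]
grip_width: 0.0151
```

```bash
python3 - <<'E'
from meas import *
o=readout.get_obs();print(o['tool_pos'],o['tool_rot'],o['grip_width'])
print(tool([.461,-.232,.07]),tool([.461,-.232,.0462]))
E
```

```text
[ 0.4628335  -0.22327184  0.08485033] [-179.7449956    -0.27817341   61.83907422] 0.015082879795266714
(array([-0.0086,  0.0026,  0.0148]), 0) (array([-0.0087,  0.0027,  0.0386]), 0)
```

Emit:
{"op": "servo_tool", "data": {
  "plan": [
    [[0,-0.0086,0.0026,0,0],[0,-0.0086,0.0026,0,0],[0,-0.0086,0.0026,0.01,0],[0,-0.0086,0.0026,0.02,0],[0,-0.0086,0.0026,0.02,0],[0,-0.0086,0.0026,0.02,0]]
  ]
}}

```text
time_s: 1.8
tool_pos: [0.4598, -0.2326, 0.0639]
tool_rot: [-179.6, -0.3, 61.7]
force: [0.2, 0.6, 0.8]
grip_width: 0.0004
```

```bash
python3 - <<'E'
from meas import *
o=readout.get_obs();print(o['tool_pos'],o['tool_rot'],o['grip_width'],o['force'])
print(tool([.461,-.232,.0462]))
a=grab('scene');b=grab('top')
s1=cv2.resize(a['image'][190:290,190:290],(400,400),interpolation=cv2.INTER_CUBIC)
s2=cv2.resize(b['image'][170:250,380:460],(400,400),interpolation=cv2.INTER_CUBIC)
save(np.hstack([s1,s2]),'key.png')
E
```

```text
[ 0.45982991 -0.23264115  0.06391299] [-179.6372446    -0.27379936   61.72354096] 0.00036287115227180504 [0.21455302 0.57629411 0.839004  ]
(array([0.001 , 0.0008, 0.0177]), 0)
```

View pics/key.png

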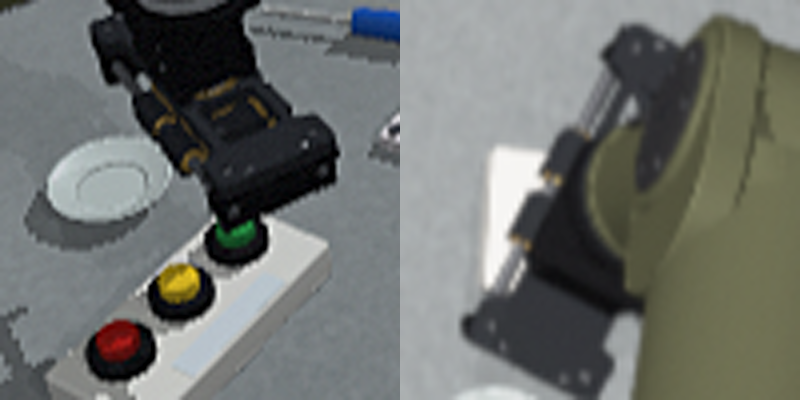

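Image: the closed fingertips stand just above the green key (left half, ~(237,225)), with yellow and red clear. Pressing green.

Emit:
{"op": "servo_tool", "data": {
  "plan": [
    [[0,0.001,0.001,0.005,0],[0,0.001,0.001,0.01,0],[0,0.001,0.001,0.013,0],[0,0.001,0.001,0.016,0],[0,0.001,0.001,0.018,0],[0,0.001,0.001,0.0185,0],[0,0.001,0.001,0.0185,0],[0,0.001,0.001,0.0185,0],[0,0.001,0.001,0.0185,0]]
  ]
}}

```text
time_s: 2.65
tool_pos: [0.4622, -0.232, 0.0466]
tool_rot: [-179.8, -0.3, 61.8]
force: [-1.9, 0.7, 4.1]
grip_width: 0.0001
```

Emit:
{"op": "servo_tool", "data": {
  "plan": [
    [[0,-0.001,0,0.001,0],[0,-0.001,0,0.002,0],[0,-0.001,0,0.0025,0],[0,-0.001,0,0.0025,0],[0,-0.001,0,0.0025,0]]
  ]
}}

```text
time_s: 3.07
tool_pos: [0.4623, -0.2322, 0.0462]
tool_rot: [-179.8, -0.3, 61.8]
force: [-5.2, 3.2, 17.8]
grip_width: 0.0007
```

```bash
python3 - <<'E'
from meas import *
o=readout.get_obs();print(o['tool_pos'],o['tool_rot'],o['force'])
a=grab('scene');save(a['image'][190:290,190:290],'key2.png',6)
E
```

```text
[ 0.46230396 -0.2321702   0.04617464] [-179.75622973   -0.28455837   61.80138467] [-5.15974625  3.21343395 17.81390163]
```

View pics/key2.png

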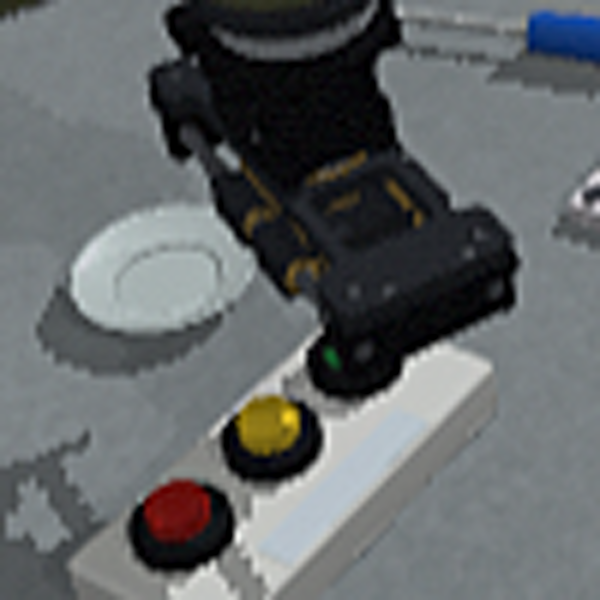

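Green is bottomed out: 17.8 N, TCP at 0.0462, with the key flush in its collar at (330,358). On to yellow.

Emit:
{"op": "servo_tool", "data": {
  "plan": [
    [[0,0,0,-0.01,0],[0,0,0,-0.025,0],[0,-0.02,0.0085,-0.03,0],[0,-0.04,0.017,-0.03,0],[0,-0.051,0.0216,-0.03,0],[0,-0.051,0.0216,-0.03,0],[0,-0.051,0.0216,-0.02,0],[0,-0.051,0.0216,-0.015,0],[0,-0.051,0.0216,-0.015,0],[0,-0.051,0.0216,-0.015,0]]
  ]
}}

```text
time_s: 3.95
tool_pos: [0.4569, -0.2856, 0.0597]
tool_rot: [-179.6, -0.3, 61.9]
force: [0.1, 0.5, 1.2]
grip_width: 0.0004
```

```bash
python3 - <<'E'
from meas import *
o=readout.get_obs();print(o['tool_pos'],o['tool_rot'],o['force'])
print(tool([.457,-.287,.0462]))
E
```

```text
[ 0.45694962 -0.28558702  0.05972875] [-179.62767862   -0.33041338   61.91582659] [0.1188523  0.53141031 1.18244919]
(array([-0.0013,  0.0008,  0.0135]), 0)
```

Emit:
{"op": "servo_tool", "data": {
  "plan": [
    [[0,-0.001,0,0.004,0],[0,-0.001,0,0.008,0],[0,-0.001,0,0.011,0],[0,-0.001,0,0.013,0],[0,-0.001,0,0.015,0],[0,-0.001,0,0.016,0],[0,-0.001,0,0.016,0],[0,-0.001,0,0.016,0],[0,-0.001,0,0.016,0]]
  ]
}}

```text
time_s: 4.7
tool_pos: [0.4569, -0.2859, 0.0462]
tool_rot: [-179.6, -0.3, 61.9]
force: [-5.8, 5.7, 18.2]
grip_width: 0.0008
```

Emit:
{"op": "servo_tool", "data": {
  "plan": [
    [[0.06,0,0,-0.015,0],[0.06,0,0,-0.045,0],[0.06,0.01,-0.006,-0.075,0],[0.06,0.035,-0.02,-0.1,0],[0.06,0.07,-0.04,-0.11,0],[0.06,0.105,-0.06,-0.11,0],[0.06,0.14,-0.08,-0.11,0],[0.06,0.175,-0.1,-0.11,0],[0.06,0.21,-0.12,-0.11,0],[0.06,0.245,-0.14,-0.11,0],[0.06,0.28,-0.159,-0.11,0],[0.06,0.28,-0.159,-0.11,0]]
  ]
}}

```text
time_s: 5.7
tool_pos: [0.4482, 0.0436, 0.1593]
tool_rot: [-179.6, -0.5, 62.6]
force: [-0.9, 0.5, 0.1]
grip_width: 0.0593
```

```bash
python3 - <<'E'
from meas import *
o=readout.get_obs();print(o['tool_pos'],o['tool_rot'],o['force'],o['qpos'])
print(tool([.4405,.3594,.13],70))
E
```

```text
[0.448194   0.04362809 0.1592963 ] [-179.6364987    -0.48231557   62.5756948 ] [-0.92803374  0.4716971   0.11553117] [ 33.60902683  -2.64595931 -40.54447977 113.65345061  -2.4983854
  68.40468409 -33.40701435]
(array([ 0.2765, -0.1521,  0.0326]), np.float64(-0.13))
```

Emit:
{"op": "servo_tool", "data": {
  "plan": [
    [[0.06,0.03,-0.016,0,-0.01],[0.06,0.065,-0.035,0,-0.03],[0.06,0.1,-0.055,0,-0.05],[0.06,0.135,-0.074,0,-0.07],[0.06,0.17,-0.093,0,-0.09],[0.06,0.205,-0.113,0.01,-0.11],[0.06,0.24,-0.132,0.02,-0.13],[0.06,0.265,-0.146,0.03,-0.13],[0.06,0.2765,-0.152,0.033,-0.13],[0.06,0.2765,-0.152,0.033,-0.13],[0.06,0.2765,-0.152,0.033,-0.13],[0.06,0.2765,-0.152,0.033,-0.13]]
  ]
}}

```text
time_s: 6.7
tool_pos: [0.4413, 0.3578, 0.1295]
tool_rot: [-179.7, -0.5, 69.9]
force: [0.8, 0.5, 0.7]
grip_width: 0.0602
```

```bash
python3 - <<'E'
from meas import *
o=readout.get_obs();print(o['tool_pos'],o['tool_rot'],o['force'],o['qpos'])
print(tool([.4405,.3594,.017],70))
c=grab('top')
hsv=cv2.cvtColor(c['image'],cv2.COLOR_RGB2HSV);P=cloud(c);H,S,V=hsv[...,0].astype(int),hsv[...,1],hsv[...,2]
fx=(P[...,0]>.42)&(P[...,0]<.7)&(abs(P[...,1])<.1)
# blue lines on the bed, per-line fit
m=fx&(H>95)&(H<130)&(S>60)&(P[...,0]<.6)&(P[...,0]>.485)
pts=np.argwhere(m)[:,::-1]
w=np.array([onplane(c,u,v,.012) for u,v in pts])
for s in(1,-1):
    k=(w[:,1]*s+.005*s>0);q=w[k];print(s,k.sum(),np.polyfit(q[:,0]-.558,q[:,1],1).round(4),q[:,1].std())
a=grab('scene');save(a['image'][100:260,250:410],'hov.png',3.75)
E
```

```text
[0.44130655 0.35781592 0.12945438] [-179.74136001   -0.45880107   69.93855982] [0.77636746 0.51516264 0.71300586] [  4.343327    19.89769889 -54.14010656 100.47643598  16.84941792
  68.09403358 -74.520862  ]
(array([ 0.0003, -0.0008,  0.1125]), np.float64(-0.001))
1 26 [-0.0286  0.0453] 0.0011710502014532435
-1 31 [-0.0025 -0.053 ] 6.968723454546715e-05
```

View pics/hov.png

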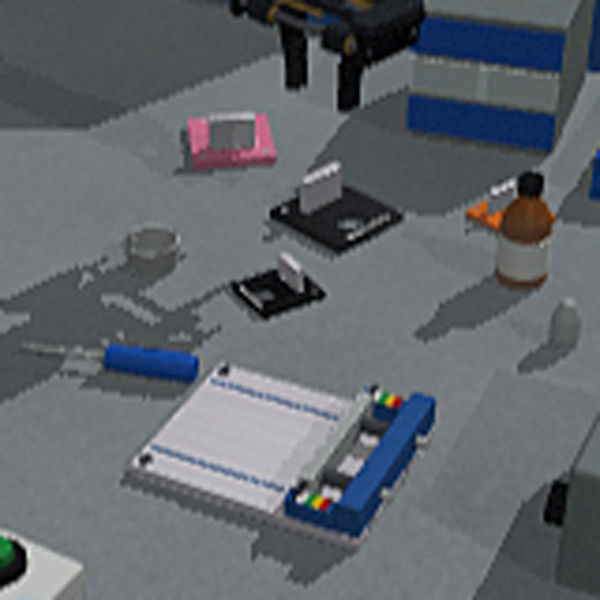

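Image: the gripper hovers above the large black plate, whose rib at (320,187) is upright. The small black plate is at (280,290), and the fixture is clear. Descending to grip.

Emit:
{"op": "servo_tool", "data": {
  "plan": [
    [[0.06,0,-0.001,0.02,0],[0.06,0,-0.001,0.045,0],[0.06,0,-0.001,0.07,0],[0.06,0,-0.001,0.09,0],[0.06,0,-0.001,0.105,0],[0.06,0,-0.001,0.112,0],[0.06,0,-0.001,0.112,0],[0,0,-0.001,0.112,0],[0,0,-0.001,0.112,0],[0,0,-0.001,0.112,0],[0,0,-0.001,0.112,0],[0,0,-0.001,0.112,0]]
  ],
  "force": 40
}}

```text
time_s: 7.8
tool_pos: [0.4411, 0.3592, 0.0186]
tool_rot: [-179.8, -0.5, 69.9]
force: [-0.1, -0.2, 0.6]
grip_width: 0.0349
```

```bash
python3 - <<'E'
from meas import *
o=readout.get_obs();print(o['tool_pos'],o['tool_rot'],o['force'],o['qpos'],o['grip_width'])
E
```

```text
[0.44109129 0.35918903 0.01856456] [-179.8382382   -0.5337706   69.8667375] [-0.09362034 -0.15903735  0.57802707] [ -0.30294282  27.67681091 -49.61146508 105.86915328  24.39410503
  57.38404783 -80.16224566] 0.034859348847258026
```

Emit:
{"op": "servo_tool", "data": {
  "plan": [
    [[0,0,0,0,0],[0,0,0,0,0],[0,0,0,0,0],[0,0,0,0,0],[0,0,0,0,0],[0,0,0,0,0],[0,0,0,0,0],[0,0,0,-0.01,0],[0,0,0,-0.03,0],[0,0,0,-0.055,0],[0,0,0,-0.075,0],[0,0,0,-0.075,0]]
  ]
}}

```text
time_s: 8.8
tool_pos: [0.4437, 0.3599, 0.0974]
tool_rot: [179.9, -0.8, 69.8]
force: [0.1, 0.2, -4.5]
grip_width: 0.0113
```

```bash
python3 - <<'E'
from meas import *
o=readout.get_obs();print(o['tool_pos'],o['tool_rot'],o['force'],o['qpos'],o['grip_width'])
c=np.array
# rib hover: plate yaw -1.1 -> tool yaw 88.9; plate centre x such that front is 20 mm off the fence
f=np.radians(-1.1);F=np.array([.5585,-.005]);ex=np.array([np.cos(f),np.sin(f)])
p=F+ex*(.055-.025-.050-.022); print(p, tool([*p,.10],88.9))
E
```

```text
[0.44365442 0.35987158 0.09742067] [179.88628474  -0.83450295  69.83464148] [ 0.07240374  0.2031898  -4.45564567] [  3.17543563  21.95125718 -53.15501181 102.35057129  19.12379905
  64.49433742 -76.29412988] 0.011279795861731898
[ 0.51650774 -0.00419371] (array([-0.3166,  0.1939, -0.0068]), np.float64(-0.333))
```

Plate held (11.3 mm opening, about 4.5 N). Carrying it over in -y first, staying clear of the bottle.

Emit:
{"op": "servo_tool", "data": {
  "plan": [
    [[0,-0.015,0.006,0,0],[0,-0.04,0.015,0,0],[0,-0.068,0.026,0,-0.03],[0,-0.096,0.037,0,-0.07],[0,-0.124,0.049,0,-0.11],[0,-0.152,0.065,0,-0.15],[0,-0.18,0.085,0,-0.19],[0,-0.21,0.11,0,-0.23],[0,-0.24,0.135,0,-0.27],[0,-0.27,0.16,0,-0.31],[0,-0.295,0.18,0,-0.333],[0,-0.31,0.19,0,-0.333]]
  ]
}}

```text
time_s: 9.8
tool_pos: [0.5154, -0.0028, 0.0918]
tool_rot: [179.7, -0.6, 88.6]
force: [0.0, -0.2, -4.3]
grip_width: 0.0113
```

Emit:
{"op": "servo_tool", "data": {
  "plan": [
    [[0,0,0,0,0],[0,0,0,0,0],[0,0,0,0,0]]
  ]
}}

```text
time_s: 10.05
tool_pos: [0.5143, -0.0018, 0.0909]
tool_rot: [179.8, -0.7, 88.7]
force: [0.1, 0.3, -4.2]
grip_width: 0.0118
```

```bash
python3 - <<'E'
from meas import *
o=readout.get_obs();print(o['time_s'],o['tool_pos'],o['tool_rot'],o['force'],o['qpos'],o['grip_width'])
f=np.radians(-1.1);F=np.array([.5585,-.005]);ex=np.array([np.cos(f),np.sin(f)])
p=F+ex*(.055-.025-.050-.022); print(p, tool([*p,.05],88.9))
a=grab('scene');b=grab('top')
s1=cv2.resize(a['image'][150:250,270:390],(480,400),interpolation=cv2.INTER_CUBIC)
s2=cv2.resize(b['image'][120:220,290:370],(320,400),interpolation=cv2.INTER_CUBIC)
save(np.hstack([s1,s2]),'carry.png')
E
```

```text
10.05 [ 0.51433637 -0.0017852   0.09086064] [179.78359733  -0.67280655  88.65886446] [ 0.05574092  0.30131947 -4.1616546 ] [ 42.00919717  13.1686113  -48.58079482 110.01541781  10.49817913
  61.29275712 -12.19181469] 0.01178563190529339
[ 0.51650774 -0.00419371] (array([-0.0028,  0.0021,  0.0408]), np.float64(-0.004))
```

View pics/carry.png

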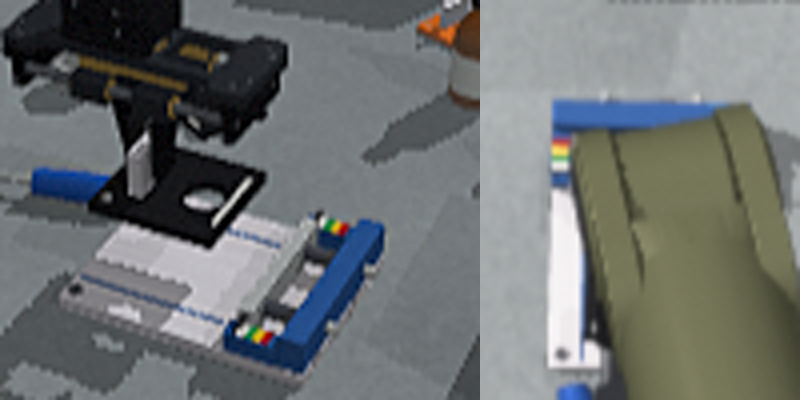

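Image: the plate hangs level over the bed with its stripe (232,200) towards the fence. The top view is hidden by the arm, so I measure the plate relative to the lines in the scene view.

```bash
cat >> meas.py <<'E'
def line(c,m,z):
    w=np.array([onplane(c,u,v,z)[:2] for v,u in np.argwhere(m)]); return w
def fixrel():
    c=grab('scene');hsv=cv2.cvtColor(c['image'],cv2.COLOR_RGB2HSV);P=cloud(c);H,S,V=hsv[...,0].astype(int),hsv[...,1],hsv[...,2]
    fx=(P[...,0]>.40)&(P[...,0]<.7)&(abs(P[...,1])<.12)
    return c,P,H,S,V,fx
E
python3 - <<'E'
from meas import *
c,P,H,S,V,fx=fixrel()
# blue lines (scene)
for ce,s,l in comps(fx&(H>95)&(H<130)&(S>70)&(P[...,2]<.02),6):
    w=line(c,l,.012); 
    if np.ptp(w[:,0])>.02: print('line',ce.round(0),s[4],w.mean(0).round(4),np.polyfit(w[:,0]-.5585,w[:,1],1).round(4))
# block & fence top
for nm,m,z in(('block',fx&(H>95)&(H<130)&(S>90)&(abs(P[...,2]-.042)<.004)&(P[...,0]>.64),.042),('fence',fx&(S<60)&(V>110)&(abs(P[...,2]-.040)<.004)&(P[...,0]>.59)&(P[...,0]<.64),.040)):
    for ce,s,l in comps(m,40):
        w=line(c,l,z); print(nm,ce.round(0),s[4],rect(c,l,z),'x range',np.percentile(w[:,0],[2,98]).round(4),'y',np.percentile(w[:,1],[1,99]).round(4))
# plate plane
m=fx&(V<70)&(P[...,2]>.05)&(P[...,2]<.10)&(P[...,0]>.45)
cs=comps(m,80)
for ce,s,l in cs:
    q=P[l]; A=np.c_[q[:,:2]-q[:,:2].mean(0),np.ones(len(q))]; k=np.linalg.lstsq(A,q[:,2],rcond=None)[0]; print('plate',ce.round(0),s,q.mean(0).round(4),'slope',k.round(4))
zt=.0909-.0186+.010
st=fx&(V>140)&(S<60)&(abs(P[...,2]-zt)<.008)
for ce,s,l in comps(st,5):
    w=line(c,l,zt); print('stripe',ce.round(0),s[4],rect(c,l,zt),w.min(0),w.max(0))
E
```

```text
line [287. 198.] 36 [0.4178 0.0376] [0.1838 0.0635]
line [310. 225.] 10 [ 0.547  -0.0488] [-0.0233 -0.0491]
line [333. 239.] 24 [ 0.6325 -0.0734] [ 0.001  -0.0734]
block [352. 221.] 252 (array([ 0.6639, -0.0106]), np.float64(89.2), [array([664.2,  -7.6]), array([152.4,  21.5]), np.float64(89.0)]) x range [0.6534 0.6741] y [-0.0819  0.067 ]
fence [339. 216.] 105 (array([ 0.6199, -0.0056]), np.float64(88.7), [array([619.8,  -4.3]), array([115.5,  12. ]), np.float64(88.4)]) x range [0.614  0.6259] y [-0.0607  0.052 ]
plate [315. 198.] [292 186  45  25 526] [ 0.5435 -0.0094  0.0828] slope [-0.0114  0.0191  0.0828]
stripe [328. 200.] 20 (array([0.5795, 0.0013]), np.float64(89.2), [array([579.3,   2.2]), array([58.8,  4.1]), np.float64(89.5)]) [ 0.57709798 -0.02715992] [0.58160056 0.03163005]
```

Emit:
{"op": "servo_tool", "data": {
  "plan": [
    [[0,0,0,0.01,0],[0,0,0,0.025,0],[0,0,0,0.04,0],[0,0,0,0.05,0],[0,0,0,0.054,0],[0,0,0,0.054,0],[0,0,0,0.054,0],[0,0,0,0.054,0]]
  ]
}}

```text
time_s: 10.87
tool_pos: [0.516, 0.0001, 0.0384]
tool_rot: [179.6, -0.6, 88.8]
force: [0.7, 0.1, -4.0]
grip_width: 0.0121
```

```bash
cat >> meas.py <<'E'
YAW=-1.1;O=np.array([.5585,-.0035])
def ortho(c,z,xs,ys):
    """rectified patch on plane z in nominal fixture axes (mm grids xs, ys) -> rows x, cols y"""
    f=np.radians(YAW);X,Y=np.meshgrid(np.array(xs)/1e3,np.array(ys)/1e3,indexing='ij')
    w=np.stack([O[0]+X*np.cos(f)-Y*np.sin(f),O[1]+X*np.sin(f)+Y*np.cos(f),np.full_like(X,z)],-1)
    uv=np.array([proj(c,p) for p in w.reshape(-1,3)]).reshape(*X.shape,2).astype(np.float32)
    return cv2.remap(c['image'],uv[...,0],uv[...,1],cv2.INTER_CUBIC).astype(float)
E
python3 - <<'E'
from meas import *
o=readout.get_obs();print(o['time_s'],o['tool_pos'],o['tool_rot'],o['force'],o['grip_width'])
c=grab('scene')
zt=o['tool_pos'][2]-.0186+.010
ys=np.arange(-85,85,1.);xs=np.arange(-90,120,1.)
A=ortho(c,.012,xs,ys);B=ortho(c,zt,xs,ys);C=ortho(c,.040,xs,ys)
big=np.hstack([A,B,C]).clip(0,255).astype(np.uint8)
save(big,'ortho.png',1.5)
np.savez('o1.npz',A=A,B=B,C=C,xs=xs,ys=ys)
E
```

```text
10.8667 [5.15970958e-01 1.24813745e-04 3.83874650e-02] [179.60828923  -0.63711192  88.83854988] [ 0.65709423  0.05739573 -3.98315796] 0.012086885312121353
```

View pics/ortho.png

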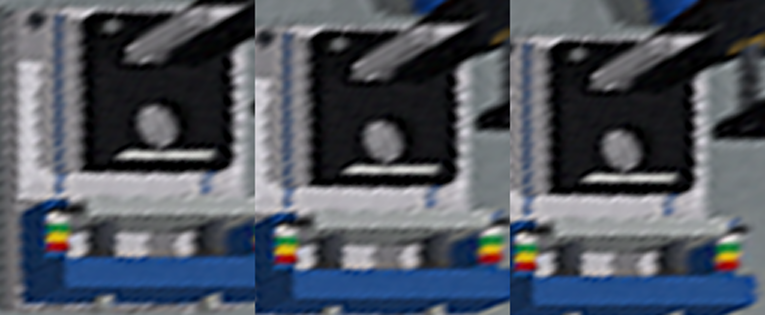

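```bash
cat >> meas.py <<'E'
def cross(p,y,thr):
    s=p>thr; i=np.nonzero(s[1:]!=s[:-1])[0]; return [(round(float(y[k]+(thr-p[k])/(p[k+1]-p[k])*(y[k+1]-y[k])),1),'+' if p[k+1]>p[k] else '-') for k in i]
def peak(p,y,lo,hi):
    k=(y>=lo)&(y<=hi);w=p[k]-np.percentile(p[k],25);w=w.clip(0);w[w<.4*w.max()]=0;return round(float((w*y[k]).sum()/w.sum()),2)
def report(c,zt):
    ys=np.arange(-85,85,.5);xs=np.arange(-90,120,.5)
    A=ortho(c,.012,xs,ys);B=ortho(c,zt,xs,ys);C=ortho(c,.040,xs,ys)
    bl=A[...,2]-A[...,:2].mean(-1)
    for x0 in range(-80,52,12):
        k=(xs>=x0)&(xs<x0+12);print('line x',x0,'near',peak(bl[k].mean(0),ys,-56,-40),'far',peak(bl[k].mean(0),ys,44,60),bl[k].mean(0)[(ys>40)&(ys<60)].max().round(0))
    g=B.mean(-1)
    for x0 in range(-10,40,6):
        k=(xs>=x0)&(xs<x0+6);print('plate x',x0,cross(g[k].mean(0),ys,75))
    br=B.mean(-1)
    for y0 in (-25,-15,-5,5,15,25,33):
        k=(ys>=y0)&(ys<y0+8);p=br[:,k].mean(1);print('col y',y0,cross(p[(xs>0)&(xs<75)],xs[(xs>0)&(xs<75)],110), 'fence z40',cross(C[:,k].mean((1,2))[(xs>35)&(xs<85)],xs[(xs>35)&(xs<85)],150))
    return A,B,C,xs,ys
E
python3 - <<'E'
from meas import *
o=readout.get_obs();c=grab('scene');zt=o['tool_pos'][2]-.0086
A,B,C,xs,ys=report(c,zt)
# stripe ends
g=B.mean(-1);k0=int(np.argmax(g[(xs>0)&(xs<45)][:,(ys>-15)&(ys<25)].mean(1)));x=xs[(xs>0)&(xs<45)][k0];k=abs(xs-x)<=1
print('stripe row',x,cross(g[k].mean(0),ys,100))
print('fence row',[ (x0,cross(C[abs(xs-x0)<=1.5].mean((0,2)),ys,140)) for x0 in(58,61,64)])
E
```

```text
line x -80 near -46.35 far 56.71 4.0
line x -68 near -46.31 far 50.15 3.0
line x -56 near -46.28 far 58.19 4.0
line x -44 near -46.36 far 55.54 4.0
line x -32 near -46.5 far 54.79 4.0
line x -20 near -46.09 far 53.85 4.0
line x -8 near -46.1 far 49.22 4.0
line x 4 near -46.24 far 58.77 2.0
line x 16 near -45.52 far 54.86 16.0
line x 28 near -45.99 far 51.94 34.0
line x 40 near -52.63 far 54.78 2.0
plate x -10 [(-49.5, '-'), (-9.5, '+'), (2.7, '-'), (48.2, '+'), (61.1, '-')]
plate x -4 [(-49.4, '-'), (-12.3, '+'), (9.1, '-'), (48.6, '+')]
plate x 2 [(-49.5, '-'), (-12.2, '+'), (11.8, '-'), (48.7, '+')]
plate x 8 [(-49.2, '-'), (-9.0, '+'), (11.1, '-'), (48.7, '+')]
plate x 14 [(-49.1, '-'), (-0.6, '+'), (6.4, '-'), (48.6, '+')]
plate x 20 [(-49.9, '-'), (-25.0, '+'), (36.8, '-'), (49.2, '+')]
plate x 26 [(-49.1, '-'), (47.1, '+')]
plate x 32 []
plate x 38 []
col y -25 [(20.9, '+'), (25.2, '-'), (34.3, '+'), (62.8, '-'), (72.4, '+')] fence z40 [(41.2, '+'), (65.8, '-'), (78.9, '+')]
col y -15 [(19.9, '+'), (25.2, '-'), (34.7, '+'), (62.4, '-'), (72.4, '+')] fence z40 [(40.5, '+'), (65.4, '-')]
col y -5 [(13.8, '-'), (20.3, '+'), (25.2, '-'), (34.3, '+'), (62.4, '-')] fence z40 [(41.2, '+'), (65.6, '-')]
col y 5 [(5.3, '+'), (8.9, '-'), (20.1, '+'), (25.3, '-'), (34.8, '+'), (62.3, '-')] fence z40 [(40.2, '+'), (65.3, '-'), (79.0, '+')]
col y 15 [(20.1, '+'), (25.2, '-'), (34.2, '+'), (62.3, '-'), (72.9, '+')] fence z40 [(42.2, '+'), (42.7, '-'), (54.0, '+'), (65.5, '-')]
col y 25 [(19.9, '+'), (25.2, '-'), (34.2, '+'), (62.1, '-')] fence z40 [(40.3, '+'), (65.7, '-')]
col y 33 [(34.9, '+'), (62.8, '-')] fence z40 [(36.2, '+'), (65.9, '-')]
stripe row 22.5 [(-66.3, '-'), (-61.8, '+'), (-51.5, '-'), (-24.8, '+'), (36.3, '-'), (50.2, '+')]
fence row [(58, [(-66.6, '+'), (-63.2, '-'), (-55.0, '+'), (60.9, '-')]), (61, [(-55.0, '+'), (59.8, '-')]), (64, [(-54.3, '+'), (57.4, '-')])]
```

Emit:
{"op": "servo_tool", "data": {
  "plan": [
    [[0,-0.0025,0,0.002,0],[0,-0.0025,0,0.004,0],[0,-0.0025,0,0.006,0],[0,-0.0025,0,0.007,0],[0,-0.0025,0,0.008,0],[0,-0.0025,0,0.0085,0],[0,-0.0025,0,0.0085,0],[0,-0.0025,0,0.0085,0]]
  ]
}}

```text
time_s: 11.63
tool_pos: [0.5159, -0.0026, 0.0307]
tool_rot: [179.6, -0.6, 88.8]
force: [-3.8, -0.2, 5.7]
grip_width: 0.0124
```

```bash
python3 - <<'E'
from meas import *
o=readout.get_obs();print(o['time_s'],o['tool_pos'],o['tool_rot'],o['force'],o['wrist_torque'],o['grip_width'])
c=grab('scene')
A,B,C,xs,ys=report(c,.022)
g=B.mean(-1)
for x in(20,21,22,23,24,25):
    print('stripe row',x,cross(g[xs==x].mean(0),ys,100))
E
```

```text
11.6333 [ 0.51592108 -0.00263727  0.03069922] [179.63946702  -0.57710039  88.81558536] [-3.76696364 -0.23469771  5.71904965] [-0.18794746  1.0032019  -0.02280593] 0.012354699147220077
line x -80 near -45.89 far 48.56 4.0
line x -68 near -45.27 far 57.52 4.0
line x -56 near -45.71 far 58.23 4.0
line x -44 near -45.93 far 58.49 4.0
line x -32 near -45.58 far 53.43 4.0
line x -20 near -45.47 far 58.27 4.0
line x -8 near -45.46 far 55.44 5.0
line x 4 near -45.3 far 55.11 3.0
line x 16 near -44.58 far 55.67 7.0
line x 28 near -45.81 far 51.98 35.0
line x 40 near -52.73 far 55.79 3.0
plate x -10 [(-54.6, '-'), (-13.1, '+'), (1.7, '-'), (46.1, '+'), (58.0, '-')]
plate x -4 [(-54.0, '-'), (-16.0, '+'), (7.0, '-'), (45.3, '+')]
plate x 2 [(-53.5, '-'), (-16.6, '+'), (8.5, '-'), (46.3, '+')]
plate x 8 [(-53.8, '-'), (-14.5, '+'), (7.7, '-'), (46.3, '+')]
plate x 14 [(-53.7, '-'), (-5.2, '+'), (4.0, '-'), (46.7, '+')]
plate x 20 [(-53.1, '-'), (-27.8, '+'), (34.2, '-'), (45.7, '+')]
plate x 26 [(-54.6, '-'), (45.2, '+')]
plate x 32 []
plate x 38 []
col y -25 [(20.1, '+'), (25.2, '-'), (33.8, '+
[... 573 characters left out ...]
'), (24.8, '-'), (34.1, '+'), (58.3, '-'), (69.0, '+')] fence z40 [(36.3, '-'), (37.4, '+'), (65.7, '-')]
col y 33 [(33.9, '+'), (58.2, '-')] fence z40 [(65.9, '-')]
stripe row 20 [(-85.0, '+'), (-58.5, '-'), (-22.4, '+'), (-15.4, '-'), (-7.6, '+'), (0.9, '-'), (6.5, '+'), (32.8, '-'), (47.0, '+')]
stripe row 21 [(-84.8, '+'), (-58.7, '-'), (-25.4, '+'), (34.8, '-'), (46.5, '+')]
stripe row 22 [(-84.9, '+'), (-56.8, '-'), (-26.9, '+'), (34.5, '-'), (46.1, '+')]
stripe row 23 [(-55.4, '-'), (-27.7, '+'), (33.3, '-'), (46.1, '+')]
stripe row 24 [(-55.2, '-'), (-28.0, '+'), (31.7, '-'), (46.3, '+')]
stripe row 25 [(-55.9, '-'), (-27.7, '+'), (-16.8, '-'), (-14.9, '+'), (29.3, '-'), (46.5, '+')]
```

The plate is flat on the bed: contact at TCP z 0.0307, against 0.0306 expected. The lateral estimates scatter around zero, +0.4 mm by the stripe and the top view and about -1 mm by the edges. Advancing towards the fence.

Emit:
{"op": "servo_tool", "data": {
  "plan": [
    [[0,0,0.003,0.0003,0],[0,0,0.006,0.0003,0],[0,0,0.009,0.0003,0],[0,0,0.012,0.0003,0],[0,0,0.015,0.0003,0],[0,0,0.018,0.0003,0],[0,0,0.02,0.0003,0],[0,0,0.02,0.0003,0],[0,0,0.02,0.0003,0]]
  ]
}}

```text
time_s: 12.43
tool_pos: [0.5358, -0.0028, 0.0307]
tool_rot: [179.7, -0.6, 88.8]
force: [-5.3, 0.4, 5.4]
grip_width: 0.0113
```

```bash
python3 - <<'E'
from meas import *
o=readout.get_obs();print(o['time_s'],o['tool_pos'],o['tool_rot'],o['force'],o['wrist_torque'],o['grip_width'])
c=grab('scene')
ys=np.arange(-85,85,.5);xs=np.arange(0,120,.5)
B=ortho(c,.022,xs,ys).mean(-1);C=ortho(c,.040,xs,ys).mean(-1)
for y0 in(-35,-25,-15,5,15,25,35):
    k=(ys>=y0)&(ys<y0+8);print(y0,cross(B[:,k].mean(1),xs,110),'C',cross(C[:,k].mean(1)[xs>50],xs[xs>50],150))
E
```

```text
12.4333 [ 0.53583087 -0.00283166  0.03070961] [179.66866842  -0.58322667  88.81924166] [-5.26490654  0.41063054  5.43781702] [0.00398596 1.20480433 0.02950075] 0.011271357497636282
-35 [(45.6, '+'), (59.0, '-'), (116.2, '+'), (118.4, '-')] C [(50.8, '+'), (53.6, '-'), (56.0, '+'), (66.0, '-'), (78.6, '+'), (92.9, '-')]
-25 [(40.3, '+'), (58.4, '-'), (111.7, '+')] C [(53.3, '-'), (57.5, '+'), (65.9, '-'), (78.9, '+'), (92.7, '-')]
-15 [(11.6, '+'), (30.9, '-'), (40.5, '+'), (59.1, '-'), (68.4, '+'), (85.8, '-'), (116.4, '+')] C [(50.7, '+'), (54.1, '-'), (55.3, '+'), (65.3, '-')]
5 [(40.3, '+'), (58.5, '-'), (71.4, '+'), (75.2, '-'), (76.2, '+'), (83.5, '-'), (119.3, '+')] C [(51.2, '+'), (52.6, '-'), (55.1, '+'), (65.4, '-'), (79.0, '+'), (91.0, '-')]
15 [(40.2, '+'), (58.5, '-'), (70.9, '+'), (83.9, '-'), (117.9, '+')] C [(56.6, '+'), (65.5, '-')]
25 [(40.3, '+'), (58.3, '-'), (69.0, '+'), (84.7, '-'), (116.5, '+')] C [(54.8, '+'), (65.8, '-')]
35 [(46.1, '+'), (58.4, '-')] C [(65.9, '-')]
```

Emit:
{"op": "servo_tool", "data": {
  "plan": [
    [[0,0,0.001,0.0003,0],[0,0,0.002,0.0003,0],[0,0,0.003,0.0003,0],[0,0,0.004,0.0003,0],[0,0,0.004,0.0003,0],[0,0,0.004,0.0003,0]]
  ]
}}

```text
time_s: 12.98
tool_pos: [0.539, -0.0029, 0.0307]
tool_rot: [179.8, -0.5, 88.8]
force: [-6.2, -0.1, 7.8]
grip_width: 0.0115
```

Emit:
{"op": "servo_tool", "data": {
  "plan": [
    [[0,0,0.001,0.0003,0],[0,0,0.002,0.0003,0],[0,0,0.002,0.0003,0],[0,0,0.002,0.0003,0]]
  ]
}}

```text
time_s: 13.32
tool_pos: [0.5402, -0.0028, 0.0307]
tool_rot: [179.9, -0.5, 88.8]
force: [-6.9, -0.4, 7.7]
grip_width: 0.0113
```

Emit:
{"op": "servo_tool", "data": {
  "plan": [
    [[0,0,0.001,0.0003,0],[0,0,0.002,0.0003,0],[0,0,0.002,0.0003,0],[0,0,0.002,0.0003,0]]
  ]
}}

```text
time_s: 13.65
tool_pos: [0.5411, -0.0028, 0.0307]
tool_rot: [180.0, -0.5, 88.8]
force: [-7.7, -0.7, 9.1]
grip_width: 0.0117
```

Emit:
{"op": "servo_tool", "data": {
  "plan": [
    [[0,0,0.001,0.0003,0],[0,0,0.002,0.0003,0],[0,0,0.002,0.0003,0],[0,0,0.002,0.0003,0]]
  ]
}}

```text
time_s: 13.98
tool_pos: [0.5411, -0.0028, 0.0307]
tool_rot: [-179.8, -0.4, 88.8]
force: [-11.2, 0.1, 12.0]
grip_width: 0.0114
```

```bash
cat >> meas.py <<'E'
def gauge():
    o=readout.get_obs();print(o['time_s'],o['tool_pos'].round(4),o['tool_rot'].round(2),o['force'].round(1),o['wrist_torque'].round(2),o['grip_width'])
    c=grab('scene')
    ys=np.arange(-85,85,.5);xs=np.arange(0,120,.5)
    B=ortho(c,.022,xs,ys).mean(-1);C=ortho(c,.040,xs,ys).mean(-1)
    for y0 in(-35,-25,-15,5,15,25,35):
        k=(ys>=y0)&(ys<y0+8);q=(xs>50)&(xs<90);print(y0,cross(B[:,k].mean(1)[xs<80],xs[xs<80],110),'C',cross(C[:,k].mean(1)[q],xs[q],150))
    return c
E
python3 -c "
from meas import *
gauge()"
```

```text
13.9833 [ 0.5411 -0.0028  0.0307] [-179.76   -0.42   88.84] [-11.2   0.1  12. ] [-0.01  2.29  0.03] 0.011368590485908119
-35 [(46.4, '+'), (59.0, '-')] C [(55.7, '+'), (66.1, '-'), (79.4, '+')]
-25 [(46.0, '+'), (58.4, '-')] C [(56.5, '+'), (65.9, '-'), (78.9, '+')]
-15 [(17.0, '+'), (37.4, '-'), (45.6, '+'), (59.0, '-'), (69.0, '+')] C [(55.6, '+'), (65.1, '-')]
5 [(45.5, '+'), (58.4, '-'), (71.4, '+')] C [(55.4, '+'), (65.4, '-'), (79.0, '+')]
15 [(46.0, '+'), (58.5, '-'), (72.6, '+')] C [(56.4, '+'), (65.7, '-')]
25 [(45.4, '+'), (58.4, '-'), (69.1, '+')] C [(54.8, '+'), (65.7, '-')]
35 [(46.1, '+'), (59.1, '-')] C [(65.9, '-')]
```

Contact with the fence at TCP x = 0.5411. Easing the downward press and pushing on in small steps.

Emit:
{"op": "servo_tool", "data": {
  "plan": [
    [[0,0,0.001,-0.0005,0],[0,0,0.002,-0.0005,0],[0,0,0.003,-0.0005,0],[0,0,0.004,-0.0005,0],[0,0,0.005,-0.0005,0],[0,0,0.005,-0.0005,0],[0,0,0.005,-0.0005,0]]
  ]
}}

```text
time_s: 14.62
tool_pos: [0.5434, -0.0032, 0.0307]
tool_rot: [-179.4, -0.4, 88.9]
force: [-11.9, -0.1, 8.0]
grip_width: 0.0117
```

Emit:
{"op": "servo_tool", "data": {
  "plan": [
    [[0,0,0.001,-0.0005,0],[0,0,0.002,-0.0005,0],[0,0,0.003,-0.0005,0],[0,0,0.004,-0.0005,0],[0,0,0.005,-0.0005,0],[0,0,0.005,-0.0005,0],[0,0,0.005,-0.0005,0]]
  ]
}}

```text
time_s: 15.2
tool_pos: [0.5455, -0.0032, 0.0308]
tool_rot: [-179.1, -0.3, 88.9]
force: [-12.3, -0.8, 10.5]
grip_width: 0.0115
```

```bash
python3 -c "
from meas import *
gauge()"
```

```text
15.2 [ 0.5455 -0.0032  0.0308] [-179.09   -0.29   88.89] [-12.3  -0.8  10.5] [0.05 2.18 0.12] 0.011497956564200952
-35 [(50.1, '+'), (63.3, '-')] C [(60.2, '+'), (69.8, '-'), (83.6, '+')]
-25 [(50.4, '+'), (62.8, '-')] C [(60.9, '+'), (70.3, '-'), (83.8, '+')]
-15 [(21.6, '+'), (41.1, '-'), (50.3, '+'), (63.3, '-'), (73.5, '+')] C [(60.1, '+'), (69.6, '-')]
5 [(50.1, '+'), (62.8, '-'), (76.1, '+')] C [(60.0, '+'), (69.8, '-'), (84.4, '+')]
15 [(50.4, '+'), (63.5, '-'), (75.0, '+')] C [(61.0, '+'), (69.8, '-')]
25 [(49.9, '+'), (62.9, '-'), (74.4, '+')] C [(60.2, '+'), (69.7, '-')]
35 [(50.7, '+'), (62.8, '-')] C [(70.1, '-')]
```

Emit:
{"op": "servo_tool", "data": {
  "plan": [
    [[0,0,0.001,-0.0005,0],[0,0,0.002,-0.0005,0],[0,0,0.003,-0.0005,0],[0,0,0.004,-0.0005,0],[0,0,0.005,-0.0005,0],[0,0,0.006,-0.0005,0],[0,0,0.007,-0.0005,0],[0,0,0.008,-0.0005,0],[0,0,0.009,-0.0005,0],[0,0,0.009,-0.0005,0],[0,0,0.009,-0.0005,0],[0,0,0.009,-0.0005,0]]
  ]
}}

```text
time_s: 16.25
tool_pos: [0.5492, -0.0033, 0.0307]
tool_rot: [-178.4, -0.2, 88.9]
force: [-19.5, -1.0, 15.3]
grip_width: 0.0117
```

```bash
python3 -c "
from meas import *
c=gauge()
ys=np.arange(-85,85,1.);xs=np.arange(-90,120,1.)
save(np.hstack([ortho(c,z,xs,ys) for z in(.012,.022,.031)]).clip(0,255).astype(np.uint8),'push.png',1.5)"
```

```text
16.25 [ 0.5492 -0.0033  0.0307] [-178.45   -0.18   88.92] [-19.5  -1.   15.3] [-0.06  3.5   0.11] 0.011739790430125213
-35 [(54.5, '+'), (66.9, '-')] C [(64.7, '+'), (74.2, '-'), (87.0, '+')]
-25 [(53.9, '+'), (67.5, '-')] C [(53.2, '-'), (64.1, '+'), (73.5, '-'), (86.8, '+')]
-15 [(25.1, '+'), (45.7, '-'), (54.6, '+'), (66.9, '-'), (77.3, '+')] C [(64.7, '+'), (74.1, '-')]
5 [(54.5, '+'), (67.3, '-'), (77.9, '+')] C [(64.5, '+'), (73.8, '-'), (86.8, '+')]
15 [(54.0, '+'), (66.8, '-'), (78.5, '+')] C [(64.4, '+'), (73.3, '-')]
25 [(54.0, '+'), (66.6, '-'), (77.4, '+')] C [(54.1, '+'), (56.5, '-'), (63.6, '+'), (74.1, '-')]
35 [(54.3, '+'), (67.3, '-')] C [(59.8, '-'), (64.5, '+'), (73.5, '-')]
```

View pics/push.png

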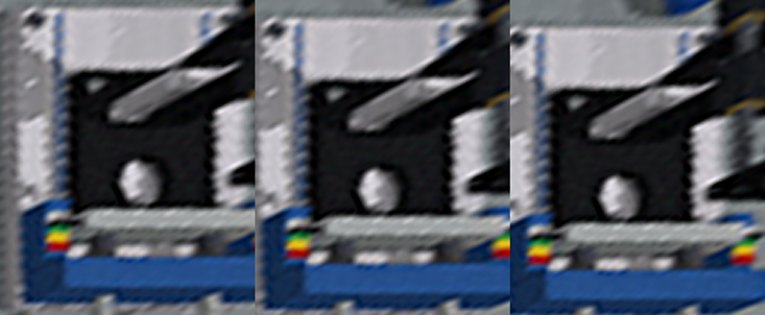

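Image (z=0.012 and z=0.022 panels): the plate is against the fence, the near line at (60,150) is visible beside its edge, and the pointers are in the green. The gauge reads about 8.2 mm. Checking lateral centring and tilt.

```bash
cat >> meas.py <<'E'
def lateral():
    c,P,H,S,V,fx=fixrel()
    ys=np.arange(-85,85,.5);xs=np.arange(-90,120,.5)
    A=ortho(c,.012,xs,ys);B=ortho(c,.022,xs,ys)
    R=A[...,2]-A[...,:2].mean(-1);gA=A.mean(-1);gB=B.mean(-1)
    for x0 in(-75,-60):
        k=(xs>=x0)&(xs<x0+15);print('free lines',x0,peak(R[k].mean(0),ys,-56,-38),peak(R[k].mean(0),ys,42,60))
    for x0 in(-40,-28,-16,-4,8,20,30):
        k=(xs>=x0)&(xs<x0+12);print(x0,'line',peak(R[k].mean(0),ys,-54,-38),'near bottom',cross(gA[k].mean(0)[(ys<-30)&(ys>-60)],ys[(ys<-30)&(ys>-60)],60),'far top',cross(gB[k].mean(0)[ys>30],ys[ys>30],100))
    m=fx&(V<60)&(P[...,2]>.016)&(P[...,2]<.030)&(P[...,0]>.5)&(P[...,0]<.62)
    q=P[m];q=q[abs(q[:,2]-np.median(q[:,2]))<.004];A_=np.c_[q[:,:2]-q[:,:2].mean(0),np.ones(len(q))];print('plate top plane',len(q),np.linalg.lstsq(A_,q[:,2],rcond=None)[0].round(4))
    return c
E
python3 -c "
from meas import *
lateral()"
```

```text
free lines -75 -46.29 51.71
free lines -60 -46.39 54.17
-40 line -46.03 near bottom [(-40.7, '-')] far top [(46.2, '-')]
-28 line -45.24 near bottom [(-42.2, '-')] far top []
-16 line -45.32 near bottom [(-41.0, '-')] far top [(48.1, '+'), (72.5, '-')]
-4 line -45.51 near bottom [(-41.0, '-')] far top [(46.7, '+'), (71.7, '-')]
8 line -45.06 near bottom [(-41.2, '-')] far top [(47.2, '+'), (71.7, '-')]
20 line -44.93 near bottom [(-42.5, '-')] far top [(46.6, '+'), (63.8, '-')]
30 line -45.35 near bottom [(-42.1, '-')] far top [(46.6, '+'), (56.4, '-')]
plate top plane 407 [-0.0009  0.0061  0.0222]
```

Laterally the plate centre is at about 2.65 mm and the lines' centre at 2.75 mm, so it is centred. The plate top is flat at 22 mm. Last increment, with less downward press.

Emit:
{"op": "servo_tool", "data": {
  "plan": [
    [[0,0,0.0053,-0.0005,0],[0,0,0.0053,-0.001,0],[0,0,0.0055,-0.0015,0],[0,0,0.0058,-0.0015,0],[0,0,0.0061,-0.0015,0],[0,0,0.0064,-0.0015,0],[0,0,0.0066,-0.0015,0],[0,0,0.0066,-0.0015,0],[0,0,0.0066,-0.0015,0],[0,0,0.0066,-0.0015,0]]
  ]
}}

```text
time_s: 17.18
tool_pos: [0.5508, -0.0034, 0.0313]
tool_rot: [-177.9, -0.1, 88.9]
force: [-18.0, -0.6, 12.5]
grip_width: 0.0118
```

```bash
python3 -c "
from meas import *
gauge();lateral()"
```

```text
17.1833 [ 0.5508 -0.0034  0.0313] [-1.7785e+02 -8.0000e-02  8.8940e+01] [-18.   -0.6  12.5] [0.   3.13 0.11] 0.01175226355890743
-35 [(56.2, '+'), (68.8, '-')] C [(66.4, '+'), (75.8, '-'), (88.0, '+')]
-25 [(55.7, '+'), (68.6, '-')] C [(56.5, '-'), (66.1, '+'), (75.6, '-'), (88.3, '+')]
-15 [(26.8, '+'), (47.6, '-'), (56.3, '+'), (68.5, '-'), (78.4, '+')] C [(65.3, '+'), (74.8, '-')]
5 [(55.4, '+'), (68.3, '-')] C [(65.1, '+'), (75.1, '-'), (87.8, '+')]
15 [(56.0, '+'), (68.6, '-')] C [(66.3, '+'), (74.9, '-')]
25 [(55.3, '+'), (68.3, '-'), (78.2, '+')] C [(54.0, '+'), (56.9, '-'), (65.4, '+'), (75.2, '-')]
35 [(56.1, '+'), (68.1, '-')] C [(52.2, '+'), (59.9, '-'), (66.0, '+'), (75.6, '-')]
free lines -75 -46.29 51.89
free lines -60 -46.39 49.29
-40 line -46.32 near bottom [(-39.3, '-')] far top [(48.0, '-')]
-28 line -45.41 near bottom [(-41.1, '-')] far top []
-16 line -45.5 near bottom [(-40.6, '-')] far top [(50.0, '+'), (72.3, '-')]
-4 line -45.56 near bottom [(-40.7, '-')] far top [(47.7, '+'), (72.5, '-')]
8 line -45.2 near bottom [(-41.1, '-')] far top [(47.2, '+'), (71.9, '-')]
20 line -44.92 near bottom [(-42.5, '-')] far top [(47.3, '+'), (67.1, '-')]
30 line -45.73 near bottom [(-42.3, '-')] far top [(47.4, '+'), (55.9, '-')]
plate top plane 418 [-0.0119  0.0026  0.0225]
```

Gauge ≈ 9.7 mm, but easing the press let the plate's rear lift about 0.6 mm. Pressing it flat again at the same push.

Emit:
{"op": "servo_tool", "data": {
  "plan": [
    [[0,0,0.0051,-0.0005,0],[0,0,0.0052,0,0],[0,0,0.0053,0.0003,0],[0,0,0.0053,0.0003,0],[0,0,0.0053,0.0003,0],[0,0,0.0053,0.0003,0],[0,0,0.0053,0.0003,0]]
  ]
}}

```text
time_s: 17.87
tool_pos: [0.551, -0.0035, 0.0307]
tool_rot: [-177.2, 0.0, 89.0]
force: [-20.6, 0.0, 16.9]
grip_width: 0.0121
```

```bash
python3 -c "
from meas import *
gauge();lateral()"
```

```text
17.8667 [ 0.551  -0.0035  0.0307] [-1.7723e+02  3.0000e-02  8.8970e+01] [-20.6   0.   16.9] [0.   3.48 0.09] 0.012076728823001676
-35 [(56.2, '+'), (69.5, '-')] C [(66.3, '+'), (75.5, '-'), (88.5, '+')]
-25 [(56.3, '+'), (68.9, '-')] C [(56.5, '-'), (66.5, '+'), (75.6, '-'), (88.4, '+')]
-15 [(27.0, '+'), (47.4, '-'), (56.3, '+'), (68.6, '-'), (78.8, '+')] C [(66.2, '+'), (76.1, '-')]
5 [(56.3, '+'), (68.9, '-')] C [(66.7, '+'), (75.1, '-'), (88.5, '+')]
15 [(55.9, '+'), (68.5, '-')] C [(66.3, '+'), (75.9, '-')]
25 [(56.4, '+'), (68.8, '-'), (78.8, '+')] C [(54.4, '+'), (57.0, '-'), (65.3, '+'), (75.7, '-')]
35 [(56.2, '+'), (69.0, '-')] C [(53.8, '+'), (60.0, '-'), (66.7, '+'), (75.5, '-')]
free lines -75 -46.32 51.91
free lines -60 -46.28 50.45
-40 line -46.3 near bottom [(-39.5, '-')] far top [(49.8, '-')]
-28 line -45.41 near bottom [(-41.3, '-')] far top []
-16 line -45.5 near bottom [(-41.0, '-')] far top [(51.3, '+'), (70.9, '-')]
-4 line -45.53 near bottom [(-40.9, '-')] far top [(47.2, '+'), (71.0, '-')]
8 line -45.18 near bottom [(-41.3, '-')] far top [(47.2, '+'), (70.7, '-')]
20 line -44.77 near bottom [(-42.5, '-')] far top [(46.6, '+'), (67.6, '-')]
30 line -45.36 near bottom [(-42.1, '-')] far top [(46.8, '+'), (54.3, '-')]
plate top plane 412 [-0.005   0.0018  0.0223]
```

```bash
python3 -c "
from meas import *
for i in range(8): a=grab('scene')
b=grab('top');o=readout.get_obs();print(o['time_s'],o['tool_pos'],o['tool_rot'],o['force'],o['joint_velocities'].round(2))
s1=cv2.resize(a['image'][170:260,280:380],(500,450),interpolation=cv2.INTER_CUBIC)
s2=cv2.resize(a['image'][100:300,180:420],(300,250),interpolation=cv2.INTER_AREA)
p=np.zeros((450,300,3),np.uint8);p[:250]=s2;p[250:]=cv2.resize(b['image'][70:330,100:490],(300,200),interpolation=cv2.INTER_AREA)
save(np.hstack([s1,p]),'fin.png')"
```

```text
18.4167 [ 0.5509657  -0.00346252  0.03072019] [-1.77232999e+02  3.48879861e-02  8.89673597e+01] [-19.33159629  -0.46009717  17.57331689] [ 0.01  0.02 -0.03  0.06 -0.1  -0.09  0.02]
```

View pics/fin.png

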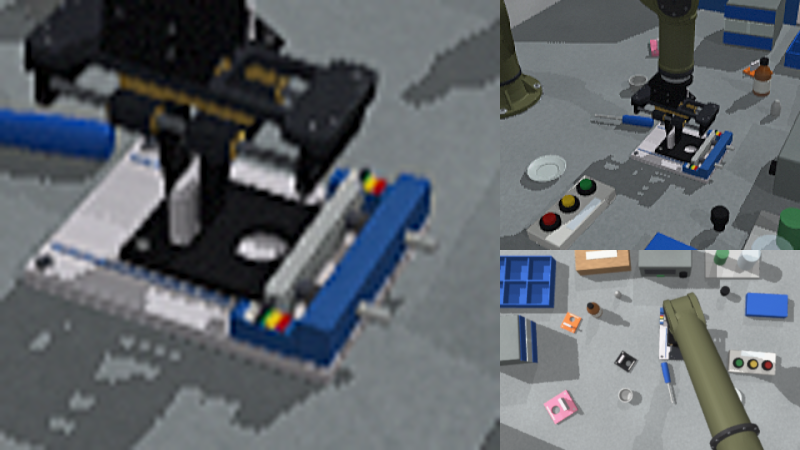

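Image: the plate lies flat between the lines, its front is against the fence, and the pointer at (275,320) is in the green. The bystanders are where they were, and the pose did not change over 0.55 s of holding. Handing in.

```bash
python3 -c "
from meas import *
print(env.sign_off());o=readout.get_obs();print(o['time_s'],o['tool_pos'],o['force'])"
```

```text
the job is handed in; nothing more can be done
None
the job is handed in; nothing more can be done
```

The job is handed in at about 18.4 s, with the arm still gripping the plate and holding it against the fence.

**Keys:** I pressed green, then yellow, each down to its stop (18 N, TCP at 46.2 mm). The red key was never touched.

**Plate:** I gripped the large black plate by its rib, laid it flat on the bed and pushed it against the fence.

**Last checks:**
- **Gauge:** it reads about 10 mm, the middle of the green band. This comes from the fence's shift in the image (about 10.1 mm) and the tool's travel after contact (9.9 mm).
- **Centring:** the plate is centred between the blue lines to about 1 mm. The estimates disagreed by up to 1.5 mm: before the push, the stripe gave +0.4 mm and the plate edges about -1 mm.
- **Front edge:** it is parallel to the fence and against it within measurement noise. The fence hides the stripe itself in the camera view.
- **Steadiness:** the pose did not change over 0.55 s of holding.
- **Other things:** nothing else on the bench appears moved in the last pictures.

**Less than ideal:**
- **Lean and tilt:** the gripper leaned about 3° under the push. The plate's measured tilt is about 0.3°, which is near the camera's noise.
- **Push force:** the wrist read about 20 N against roughly 12 N from the spring; the rest is probably friction from pressing the plate onto the bed.

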